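# Gauge the contact gap of a test cell with a feeler

## Robot

A 7-joint arm with a two-finger parallel gripper is mounted at the origin on a cart in front of the work surface, level with it; the furniture and walls round the work are solid. World frame = base frame: x ahead of the robot, y to its left, z up, the work surface at z = 0. Lengths are in m, angles in degrees, forces in N, time in s.
With the tool pointing down it reaches from about 0.425 to 0.875 m from the base axis. Payload 4.7 kg.
Tool frame: the origin (TCP) lies midway between the tips of the shut fingers; the grasp point (between the pads) lies 19 mm behind it; z points along the fingers, y is the direction in which the jaws open and shut (so a half turn about z gives the same grasp; the last joint's range is limited). The gripper opens to 87 mm and grips with 3 to 60 N. Pads are 19 mm wide; open, the fingers measure 117 mm over their backs; the gripper's body (75 mm by 190 mm) begins 51 mm behind the grasp point.
Start: joints at [-72.76, 18.392, -4.016, 83.108, 1.295, 78.541, -3.26], TCP at [0.184, 0.623, 0.223] pointing down, gripper open.
Joint ranges: [-163.93, 163.93], [-17.29, 119.83], [-79.2, 71.16], [3.27, 140.29], [-89.18, 269.18], [5.43, 117.66], [-154.24, 154.24]. Speed limits (degrees/s): [147.25, 147.25, 180, 180, 180, 180, 180].

## Interface

Orientations are given as [roll, pitch, yaw] about the fixed x, y, z axes, in that order (R = Rz(yaw) Ry(pitch) Rx(roll)).
In Python, from cell import env gives the robot as it stands. The module is installed in compiled form; this text tells all that it offers.
- The arm moves only by the tool servo_tool, never from a script. Its argument "plan" is a list of rows, each a list of 3 entries, a list of its own where there are three numbers: the opening, from 0 (shut) to 1 (fully open), then the shift along the tool's x, y, z in cm, then the turn, a rotation vector about the tool's x, y, z in degrees. A call has 1 to 20 rows; each row shifts and turns the pose as measured when the row begins, along the tool's axes as they then stand; what a row does not reach is not made up. A row lasts 1/12 s, in which the tool goes at most 41.7 mm and 7.16 degrees, less where a joint would pass 70% of its speed; a pose out of reach is approached as far as the arm can. A call is refused whole if a number of a shift passes 4.17 or a number of a turn 7.16, either way. A call with a gripper value outside its range is refused whole. The fingers move at their own pace and stop on an object; "force" is the grip in N (left out, the last holds). Time passes only in rows, so rows that do not move let the fingers close. It gives the time, the measured TCP pose, the force and the opening at its end, in the units of the state.
- env.get_obs(): the state, without advancing time (a new reading comes with each control period).
- env.read_camera(name): name is "side" or "top" or "wrist"; returns a dict with "image" (400x640x3 uint8, blue, green, red), "fx", "fy", "cx", "cy" (pixels), "rvec" (rotation vector, rad) and "tvec" (3), from world to camera coordinates, as OpenCV has them; the wrist camera has in their place "T_tool_cam" (4x4, takes a point from camera to tool coordinates, whose origin is the TCP and whose axes are the flange's). Camera axes: x right, y down, z forward; pixel columns grow to the right and rows downward; lengths in m; the calibration is good to about 2 mm. The wrist camera is an equidistant fisheye: a pixel r from the principal point sees the ray r / f radians off the axis. A picture is of the moment at which its call begins: read the wrist's pose just before it. There is no depth.
- env.sign_off(): hands the job in, once; it reports no verdict.
The state is a dict: "time_s": time; "qpos": joint angles; "joint_velocities": joint speeds; "effort": joint torques, N m; "tool_pos": TCP position; "tool_rot": TCP orientation; "force": force on the tool from outside, world axes, zero at the start; "wrist_torque": the same for the moment, N m; "grip_width": finger opening in m.
Only numpy, scipy, OpenCV 4.12 (cv2) and the standard library are available. Lean on these libraries where they do the work, as an engineer would, in place of code of your own. Each camera call takes 0.05 s, during which the arm holds its last target. There are 200 camera calls.

## Task

Check the gap of the small test cell with the thicker of the two steel feelers: take it by its grip, lift it out of its stand and slide its blade straight down into the gap between the cell's two sprung brass plates. You should feel the plates drag on the blade; keep sliding, without ramming it, until the feeler's shoulder rests on the cell's metal cheeks, then let go and leave it standing there. The thin feeler would slip in loose: leave it in its stand.

Things in the scene. Friction and masses are not known exactly. Their poses are not given: they have to be found in the camera images.
- thick_grip (a point): Centre of the grip of the thick feeler (T-shaped, steel, 0.10 to 0.17 kg), 92 mm above the bench at the start, the feeler standing blade down in a block. Grip: dark bar 30 wide (x), 18 thick (y), 52 high. Under it a shoulder 70 wide, 18 thick, 10 high, its underside 36 mm below this point. Axes: x width, y thickness, z up; half a turn about z is the same. Thick and thin may swap places.
- thick_tip (a point): Middle of the lower end of the thick feeler's blade, 80 mm below its grip centre, same axes. Blade 30 wide (x), 12 thick (y), 44 long, square end. It starts in a slot (1.5 mm play each side) of a fixed grey block 86 x 48 mm, 56 mm high, the shoulder resting on the block: lift it at least 45 mm straight up to clear.
- thin_grip (a point): Centre of the grip of the thin feeler, which stays in its own grey block. Same shape and heights as the thick one, but grip and shoulder are 10 mm and the blade 6 mm thick.
- cell: Test cell, fixed; origin under its centre on the bench. Base 92 (x) x 100 (y) x 10 mm. Two aluminium cheeks at x = -30 and +30 mm, 14 thick, flat tops 62 mm above the bench, 46 mm clear between them. Between them two brass plates, 40 long in x, leave a gap of 8 mm along x at y = 0, open at the top with a flared mouth about 36 mm wide.
- gap_top (a point): Middle of the gap, level with the cheek tops, 62 mm above the bench; axes as the cell (gap along x). Seated, the feeler's shoulder lies on the cheeks, its grip centre 36 mm above this point, its width along x. Each brass plate yields up to 10 mm along y against a spring (2.4 N plus 0.3 N per mm): the 12 mm blade needs a push of some 3 to 12 N and does not fall in by itself.
Mind the look-alikes: they are no part of the job. Leave any blue or pink look-alike of the part that bears thick_grip alone.

How it is judged:
By the outcome, as a careful person would: the job done as asked, in the order asked, and still so for the second after the job is handed in, with the robot touching nothing.
It also fails if it takes over 38 s, if anything falls off the work surface, if the arm or the gripper's body presses on something with over 40 N, if the wrist force passes 120 N, or if a joint passes its speed limit or range.

## Working session

There is one attempt and no reset: what is moved stays moved. The work goes in short steps, Python scripts to look and compute and a tool call to move; the robot and the scene stay as the last step left them, time stands still between calls to the robot, and variables do not carry over. Pictures are saved under pics/ and viewed, about 8 in all and at most 12, crops included, and the job is handed in when it is done.

Besides the shell and the picture viewer there is one more tool, called by a JSON object that holds its "api" and its "payload". servo_tool: Moves the arm, as the interface text tells. Its arguments: {"type":"object","properties":{"plan":{"type":"array"},"force":{"type":"number"}},"required":["plan"]}

```bash
mkdir -p pics; python3 - <<'E'
from cell import env
import cv2,pickle
o=env.get_obs();print(o)
d={}
for n in("top","side","wrist"):
    c=env.read_camera(n);d[n]=c;cv2.imwrite(f"pics/{n}0.png",c["image"]);print(n,{k:v for k,v in c.items() if k!="image"})
pickle.dump((o,d),open("c0.pkl","wb"))
E
```

```text
{'time_s': 0.0, 'qpos': array([-72.75885755,  18.43892446,  -4.01533123,  83.17411106,
         1.29534365,  78.5408467 ,  -3.25931621]), 'joint_velocities': array([-0.01191265,  0.05497827,  0.02757756,  0.04123176, -0.02998776,
       -0.07881056, -0.00650395]), 'effort': array([ 2.12159898e-04, -4.91293752e+01, -4.03812155e-01, -3.12521875e+01,
       -6.38491334e-02,  4.38717962e-02,  1.94407862e-04]), 'tool_pos': array([0.183782  , 0.62290591, 0.22146995]), 'tool_rot': array([-1.79891378e+02,  6.12536283e-03,  1.63569158e+02]), 'force': array([-1.25677074,  0.5996729 , -0.99749521]), 'wrist_torque': array([0.01772755, 0.00920912, 0.00506562]), 'grip_width': 0.08662797197430255}
top {'fx': 467.87087026385166, 'fy': 467.87087026385166, 'cx': 320.6930896323223, 'cy': 194.83041679762283, 'rvec': array([ 2.21841717, -1.9605118 ,  0.23022648]), 'tvec': array([-0.16731603,  0.50661502,  1.0151506 ])}
side {'fx': 414.58064437593805, 'fy': 414.58064437593805, 'cx': 326.6796462330547, 'cy': 193.12467244501755, 'rvec': array([ 2.28984842, -0.08763584,  0.02022725]), 'tvec': array([-0.51774085,  0.01109316,  1.00695722])}
wrist {'fx': 309.70691628693146, 'fy': 309.70691628693146, 'cx': 322.8293928548449, 'cy': 200.71563789837217, 'T_tool_cam': array([[-1.07341942e-04, -9.58035404e-01, -2.86649880e-01,
         7.96467927e-02],
       [ 9.99999493e-01,  1.84029505e-04, -9.89530046e-04,
        -9.69271159e-04],
       [ 1.00075685e-03, -2.86649841e-01,  9.58034899e-01,
        -1.61485268e-01],
       [ 0.00000000e+00,  0.00000000e+00,  0.00000000e+00,
         1.00000000e+00]])}
```

View pics/top0.png

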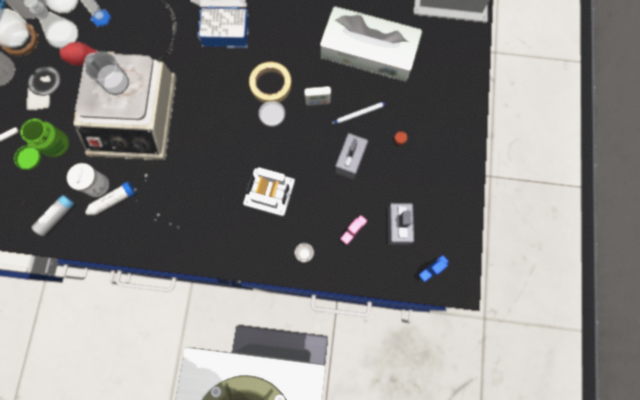

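View pics/side0.png

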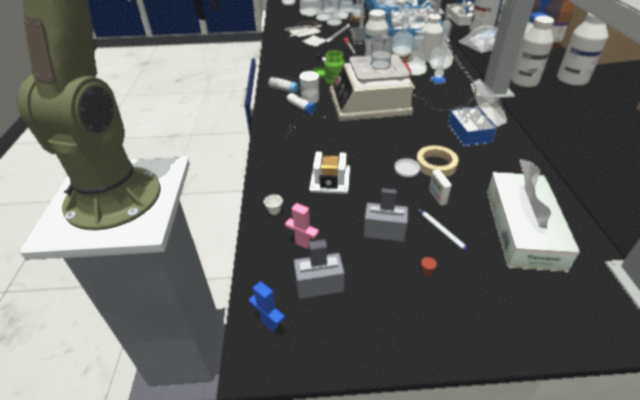

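Top view: the cell is at (269,191) and the two grey stands are at (351,155) and (402,222). The pink (353,230) and blue (433,268) ones are look-alikes. In the side view the stands are at (386,215) and (319,268). The stand at (402,222) seems to hold the thicker grip, so I'll confirm with an enlarged crop.

```bash
python3 - <<'E'
import cv2,pickle,numpy as np
o,d=pickle.load(open("c0.pkl","rb"))
def crop(n,u,v,w,h,s=4):
    return cv2.resize(d[n]["image"][v:v+h,u:u+w],None,fx=s,fy=s,interpolation=cv2.INTER_CUBIC)
# tiles 400x300 ; 
a=crop("top",325,125,100,75);b=crop("top",365,190,100,75)
c=crop("side",335,175,100,75);e=crop("side",270,230,100,75)
cv2.imwrite("pics/crop0.png",np.vstack([np.hstack([a,b]),np.hstack([c,e])]))
f=crop("top",230,155,80,75,5);g=crop("side",290,140,80,75,5)
cv2.imwrite("pics/crop1.png",np.hstack([f,g]))
E
```

```text
(no output)
```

View pics/crop0.png

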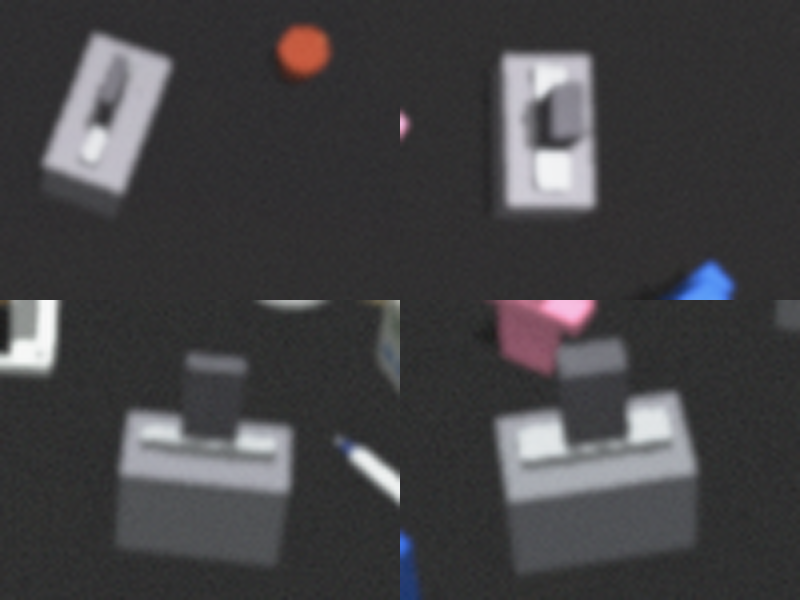

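View pics/crop1.png

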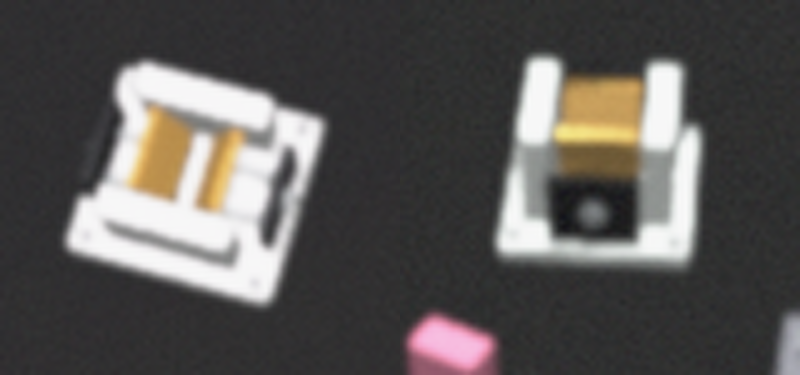

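Crop 0 settles it. The stand at top-view (402,222), side-view (319,268), holds the feeler with the wide shoulder and thick grip, so that is the thick one. The stand at (351,155) holds the thin one, with a narrow shoulder. Crop 1 shows the cell, with its gap running between the two white cheeks. Next I triangulate.

```bash
cat > h.py <<'E'
import cv2,numpy as np,pickle
from scipy.spatial.transform import Rotation as Ro
def ray(c,u,v,o=None):
    if "rvec" in c:
        R=cv2.Rodrigues(c["rvec"])[0]; d=np.array([(u-c["cx"])/c["fx"],(v-c["cy"])/c["fy"],1])
        return -R.T@c["tvec"], R.T@d/np.linalg.norm(d)
    p=np.array([u-c["cx"],v-c["cy"]]);r=np.hypot(*p)+1e-9;t=r/c["fx"]
    d=np.r_[p/r*np.sin(t),np.cos(t)]; T=c["T_tool_cam"];Rt=Ro.from_euler("xyz",o["tool_rot"],degrees=True).as_matrix()
    return o["tool_pos"]+Rt@T[:3,3], Rt@T[:3,:3]@d
def atz(c,u,v,z,o=None):
    p,d=ray(c,u,v,o);return p+d*(z-p[2])/d[2]
def tri(*rs):
    A=sum(np.eye(3)-np.outer(d,d) for p,d in rs);b=sum((np.eye(3)-np.outer(d,d))@p for p,d in rs)
    x=np.linalg.solve(A,b);return x,[round(1e3*np.linalg.norm(np.cross(x-p,d)),1) for p,d in rs]
E
python3 - <<'E'
from h import *
o,d=pickle.load(open("c0.pkl","rb"));t,s=d["top"],d["side"]
np.set_printoptions(precision=4,suppress=True)
K=lambda u,v:(365+(u-400)/4,190+v/4)
C=np.array([atz(t,*K(u,v),.056) for u,v in((502,52),(592,52),(597,207),(507,207))]);print("block",C[:,:2].tolist(),C.mean(0))
e=C[0]-C[3];print("yaw x",np.degrees(np.arctan2(e[1],e[0])),np.linalg.norm(e),np.linalg.norm(C[1]-C[0]))
print("griptop",tri(ray(t,*K(568,111)),ray(s,318.25,243.75)))
T=lambda u,v:(230+u/5,155+v/5); S=lambda u,v:(290+(u-400)/5,140+v/5)
B=np.array([atz(t,*T(u,v),.062) for u,v in((200,92),(168,222))]);print("cheeks",B)
e=B[0]-B[1];print(np.degrees(np.arctan2(e[1],e[0])),np.linalg.norm(e),B.mean(0))
Bc=np.array([atz(t,*T(u,v),.01) for u,v in((67,248),(272,303),(326,120))]);print("base",Bc,(Bc[0]+Bc[2])/2)
e=Bc[2]-Bc[1];print(np.degrees(np.arctan2(e[1],e[0])))
# cheek top near ends in side: outer front corners
print("cheek far/near",tri(ray(t,*T(200,92)),ray(s,*S(665,85))),tri(ray(t,*T(168,222)),ray(s,*S(543,80))))
E
```

```text
block [[0.5246874208040391, -0.2649529274632081], [0.5310468292939918, -0.31619642412388954], [0.44233861596205626, -0.3259296985960877], [0.43610883416803553, -0.2756631101288309]] [ 0.4835 -0.2957  0.056 ]
yaw x 6.894259801268588 0.08922373015718964 0.05163659580525574
griptop (array([ 0.4838, -0.295 ,  0.1173]), [np.float64(1.4), np.float64(1.4)])
cheeks [[0.5588 0.0188 0.062 ]
 [0.496  0.0243 0.062 ]]
-4.9220995491108335 0.06305376418421957 [0.5274 0.0215 0.062 ]
base [[ 0.4883  0.0781  0.01  ]
 [ 0.4738 -0.023   0.01  ]
 [ 0.5663 -0.0363  0.01  ]] [0.5273 0.0209 0.01  ]
-8.183990886212898
cheek far/near (array([0.5585, 0.0178, 0.0717]), [np.float64(2.3), np.float64(2.3)]) (array([0.498 , 0.0232, 0.0739]), [np.float64(4.5), np.float64(4.5)])
```

```bash
cat > plan.py <<'E'
from h import *
def rows(P0,yaw0,P1,yaw1,n,arc=False,op=1,zb=0.):
    dy=(yaw1-yaw0)/n; out=[]
    def at(f):
        z=P0[2]+(P1[2]-P0[2])*f+zb*np.sin(np.pi*f)
        if not arc: p=np.array(P0)+(np.array(P1)-P0)*f; p[2]=z; return p
        a0,a1=[np.arctan2(p[1],p[0]) for p in(P0,P1)];r0,r1=[np.hypot(*p[:2]) for p in(P0,P1)]
        a=a0+(a1-a0)*f;r=r0+(r1-r0)*f;return np.array([r*np.cos(a),r*np.sin(a),z])
    for i in range(n):
        d=(at((i+1)/n)-at(i/n))*100; y=np.radians(yaw0+dy*i)
        out.append([op,[round(float(v),1) for v in(d[0]*np.cos(y)+d[1]*np.sin(y),d[0]*np.sin(y)-d[1]*np.cos(y),-d[2])],[0,0,round(-dy,1)]])
    return out
E
python3 - <<'E'
from plan import *
print(rows((.184,.623,.2215),163.57,(.4837,-.2955,.22),6.9,32,True,1,.06))
E
```

```text
[[1, [-3.7, -0.4, -0.6], [0, 0, 4.9]], [1, [-3.7, -0.3, -0.6], [0, 0, 4.9]], [1, [-3.7, -0.2, -0.6], [0, 0, 4.9]], [1, [-3.7, -0.1, -0.5], [0, 0, 4.9]], [1, [-3.7, 0.0, -0.5], [0, 0, 4.9]], [1, [-3.6, 0.1, -0.5], [0, 0, 4.9]], [1, [-3.6, 0.2, -0.5], [0, 0, 4.9]], [1, [-3.6, 0.3, -0.4], [0, 0, 4.9]], [1, [-3.6, 0.4, -0.4], [0, 0, 4.9]], [1, [-3.5, 0.5, -0.3], [0, 0, 4.9]], [1, [-3.5, 0.6, -0.3], [0, 0, 4.9]], [1, [-3.5, 0.7, -0.2], [0, 0, 4.9]], [1, [-3.4, 0.8, -0.2], [0, 0, 4.9]], [1, [-3.4, 0.9, -0.1], [0, 0, 4.9]], [1, [-3.4, 1.0, -0.1], [0, 0, 4.9]], [1, [-3.3, 1.1, -0.0], [0, 0, 4.9]], [1, [-3.3, 1.2, 0.0], [0, 0, 4.9]], [1, [-3.2, 1.3, 0.1], [0, 0, 4.9]], [1, [-3.2, 1.4, 0.1], [0, 0, 4.9]], [1, [-3.1, 1.4, 0.2], [0, 0, 4.9]], [1, [-3.1, 1.5, 0.3], [0, 0, 4.9]], [1, [-3.0, 1.6, 0.3], [0, 0, 4.9]], [1, [-3.0, 1.7, 0.4], [0, 0, 4.9]], [1, [-2.9, 1.7, 0.4], [0, 0, 4.9]], [1, [-2.8, 1.8, 0.4], [0, 0, 4.9]], [1, [-2.8, 1.9, 0.5], [0, 0, 4.9]], [1, [-2.7, 2.0, 0.5], [0, 0, 4.9]], [1, [-2.6, 2.0, 0.5], [0, 0, 4.9]], [1, [-2.6, 2.1, 0.6], [0, 0, 4.9]], [1, [-2.5, 2.1, 0.6], [0, 0, 4.9]], [1, [-2.4, 2.2, 0.6], [0, 0, 4.9]], [1, [-2.4, 2.3, 0.6], [0, 0, 4.9]]]
```

{"api": "servo_tool", "payload": {"plan": [[1,[-3.7,-0.4,-0.6],[0,0,4.9]],[1,[-3.7,-0.3,-0.6],[0,0,4.9]],[1,[-3.7,-0.2,-0.6],[0,0,4.9]],[1,[-3.7,-0.1,-0.5],[0,0,4.9]],[1,[-3.7,0,-0.5],[0,0,4.9]],[1,[-3.6,0.1,-0.5],[0,0,4.9]],[1,[-3.6,0.2,-0.5],[0,0,4.9]],[1,[-3.6,0.3,-0.4],[0,0,4.9]],[1,[-3.6,0.4,-0.4],[0,0,4.9]],[1,[-3.5,0.5,-0.3],[0,0,4.9]],[1,[-3.5,0.6,-0.3],[0,0,4.9]],[1,[-3.5,0.7,-0.2],[0,0,4.9]],[1,[-3.4,0.8,-0.2],[0,0,4.9]],[1,[-3.4,0.9,-0.1],[0,0,4.9]],[1,[-3.4,1.0,-0.1],[0,0,4.9]],[1,[-3.3,1.1,0],[0,0,4.9]]]}}

```text
time_s: 1.48
tool_pos: [0.56, 0.1991, 0.2725]
tool_rot: [-179.4, 0.5, 82.7]
force: [1.2, -0.1, 0.5]
grip_width: 0.0871
```

```bash
python3 - <<'E'
from plan import *
from cell import env
o=env.get_obs();print(o["tool_pos"],o["tool_rot"],o["joint_velocities"].round(1))
c=env.read_camera("wrist");cv2.imwrite("pics/w1.png",c["image"]);pickle.dump((o,c),open("w1.pkl","wb"))
print(rows(o["tool_pos"],o["tool_rot"][2],(.4837,-.2955,.22),6.9,16,True,1))
E
```

```text
[0.56004797 0.19911674 0.27254455] [-179.38644278    0.47273009   82.68515415] [ 22.1  -3.9  21.4   6.6  -1.9  -1.2 -17.9]
[[1, [-3.1, 1.3, 0.3], [0, 0, np.float64(4.7)]], [1, [-3.0, 1.3, 0.3], [0, 0, np.float64(4.7)]], [1, [-3.0, 1.4, 0.3], [0, 0, np.float64(4.7)]], [1, [-2.9, 1.5, 0.3], [0, 0, np.float64(4.7)]], [1, [-2.9, 1.6, 0.3], [0, 0, np.float64(4.7)]], [1, [-2.8, 1.6, 0.3], [0, 0, np.float64(4.7)]], [1, [-2.8, 1.7, 0.3], [0, 0, np.float64(4.7)]], [1, [-2.7, 1.8, 0.3], [0, 0, np.float64(4.7)]], [1, [-2.7, 1.8, 0.3], [0, 0, np.float64(4.7)]], [1, [-2.6, 1.9, 0.3], [0, 0, np.float64(4.7)]], [1, [-2.5, 2.0, 0.3], [0, 0, np.float64(4.7)]], [1, [-2.5, 2.0, 0.3], [0, 0, np.float64(4.7)]], [1, [-2.4, 2.1, 0.3], [0, 0, np.float64(4.7)]], [1, [-2.4, 2.1, 0.3], [0, 0, np.float64(4.7)]], [1, [-2.3, 2.2, 0.3], [0, 0, np.float64(4.7)]], [1, [-2.2, 2.3, 0.3], [0, 0, np.float64(4.7)]]]
```

{"api": "servo_tool", "payload": {"plan": [[1,[-3.1,1.3,0.3],[0,0,4.7]],[1,[-3.0,1.3,0.3],[0,0,4.7]],[1,[-3.0,1.4,0.3],[0,0,4.7]],[1,[-2.9,1.5,0.3],[0,0,4.7]],[1,[-2.9,1.6,0.3],[0,0,4.7]],[1,[-2.8,1.6,0.3],[0,0,4.7]],[1,[-2.8,1.7,0.3],[0,0,4.7]],[1,[-2.7,1.8,0.3],[0,0,4.7]],[1,[-2.7,1.8,0.3],[0,0,4.7]],[1,[-2.6,1.9,0.3],[0,0,4.7]],[1,[-2.5,2.0,0.3],[0,0,4.7]],[1,[-2.5,2.0,0.3],[0,0,4.7]],[1,[-2.4,2.1,0.3],[0,0,4.7]],[1,[-2.4,2.1,0.3],[0,0,4.7]],[1,[-2.3,2.2,0.3],[0,0,4.7]],[1,[-2.2,2.3,0.3],[0,0,4.7]],[1,[0,0,0],[0,0,0]],[1,[0,0,0],[0,0,0]]]}}

```text
time_s: 3.03
tool_pos: [0.4573, -0.3211, 0.2252]
tool_rot: [179.4, 0.9, 2.8]
force: [0.5, 1.2, 0.9]
grip_width: 0.0867
```

```bash
python3 - <<'E'
from plan import *
from cell import env
o=env.get_obs();print(o["tool_pos"],o["tool_rot"],o["joint_velocities"].round(1),o["qpos"].round(1),o["force"])
c=env.read_camera("wrist");cv2.imwrite("pics/w2.png",c["image"]);pickle.dump((o,c),open("w2.pkl","wb"))
E
```

```text
[ 0.45729521 -0.32107035  0.22521111] [179.35495803   0.9015742    2.82002609] [ 3.  -0.7  2.3  1.1  2.6 -0.1 -0.7] [-13.9   9.6  51.1  97.4  -6.5  76.9 -48.8] [0.45109334 1.21789262 0.92693652]
```

View pics/w2.png

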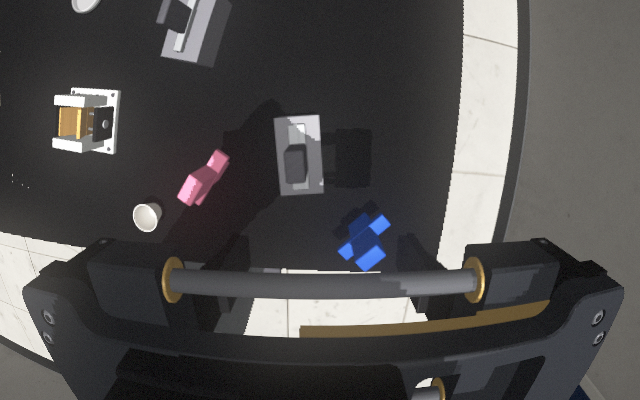

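The wrist view shows the thick stand's top face with corners (274,117), (320,115), (324,193) and (281,195), the grip inside it near (295,163), and the cell on the left at (85,122).

```bash
python3 - <<'E'
from plan import *
o,c=pickle.load(open("w2.pkl","rb"));_,d=pickle.load(open("c0.pkl","rb"));np.set_printoptions(precision=4,suppress=True)
C=np.array([atz(c,u,v,.056,o) for u,v in((274,117),(320,115),(324,193),(281,195))]);print(C[:,:2],C.mean(0))
for e in(C[0]-C[3],C[1]-C[2]):print(np.degrees(np.arctan2(e[1],e[0])),np.linalg.norm(e))
t=d["top"];s=d["side"];g=ray(t,407,217.75);h=ray(s,318.25,243.75)
print("grip",tri(g,h,ray(c,294,152,o)))
im=c["image"];a=cv2.resize(im[100:210,260:340],None,fx=5,fy=5,interpolation=cv2.INTER_CUBIC);b=cv2.resize(im[80:160,40:130],None,fx=4.4,fy=4.4,interpolation=cv2.INTER_CUBIC)
b=cv2.copyMakeBorder(b,0,550-b.shape[0],0,0,cv2.BORDER_CONSTANT);cv2.imwrite("pics/w2c.png",np.hstack([a,b]))
E
```

```text
[[ 0.5238 -0.2689]
 [ 0.5276 -0.3175]
 [ 0.4423 -0.326 ]
 [ 0.4379 -0.2782]] [ 0.4829 -0.2976  0.056 ]
6.165645850917068 0.08640766957810721
5.681925638878595 0.08564489754933224
grip (array([ 0.488 , -0.2947,  0.113 ]), [np.float64(4.8), np.float64(4.1), np.float64(7.5)])
```

View pics/w2c.png

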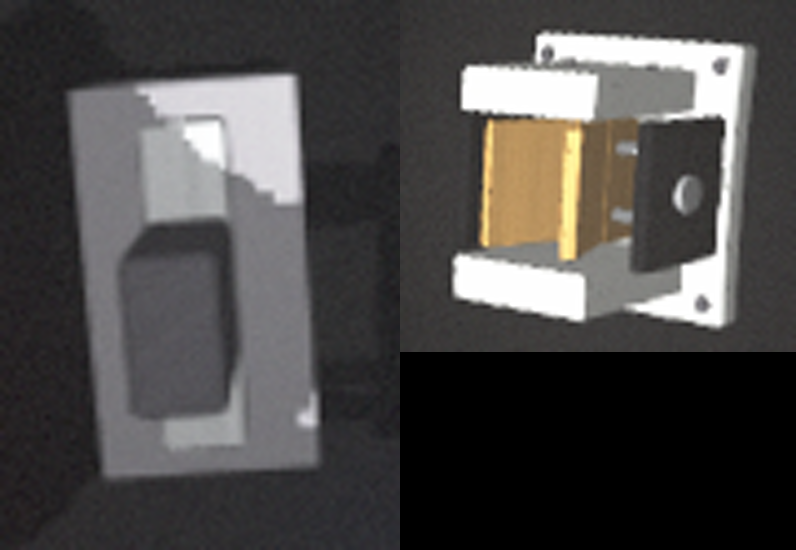

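```bash
python3 - <<'E'
from plan import *
o,c=pickle.load(open("w2.pkl","rb"));_,d=pickle.load(open("c0.pkl","rb"));np.set_printoptions(precision=4,suppress=True)
K=lambda u,v:(260+u/5,100+v/5);Q=lambda u,v:(40+(u-400)/4.4,80+v/4.4)
def quad(n,L,z,f):
    C=np.array([atz(c,*f(u,v),z,o) for u,v in L]);e=C[0]-C[3]+C[1]-C[2];print(n,C.mean(0),np.degrees(np.arctan2(e[1],e[0])),np.linalg.norm(e)/2,np.linalg.norm(C[1]-C[0]));return C.mean(0)
quad("block",((68,90),(298,74),(320,464),(102,478)),.056,K)
quad("grip",((122,262),(218,255),(228,408),(130,416)),.118,K)
print(tri(ray(d["top"],407,217.75),ray(d["side"],318.25,243.75),ray(c,*K(175,335),o)))
a=quad("ch1",((462,68),(598,72),(598,118),(462,110)),.062,Q);b=quad("ch2",((453,255),(585,272),(585,320),(453,297)),.062,Q)
e=a-b;print((a+b)/2,np.linalg.norm(e),np.degrees(np.arctan2(e[1],e[0])))
E
```

```text
block [ 0.4825 -0.2973  0.056 ] 5.987296607679533 0.08583950371423235 0.048792041112721965
grip [ 0.4828 -0.2972  0.118 ] 4.9130310092772005 0.027693405208796436 0.01686040419158198
(array([ 0.4835, -0.296 ,  0.1181]), [np.float64(1.6), np.float64(1.8), np.float64(1.4)])
ch1 [0.5568 0.0132 0.062 ] -1.4214861090453055 0.013313207614897304 0.0647218149180892
ch2 [0.4981 0.0231 0.062 ] -7.688869992862165 0.014032723385943004 0.06449883653463072
[0.5275 0.0182 0.062 ] 0.05954984809849952 -9.622608647522359
```

Wrist, top and side views agree: grip centre (0.483,-0.297), top at 0.118, yaw 6°. I'll write an exact delta helper and approach.

```bash
cat > delta.py <<'E'
import sys
from h import *
from cell import env
x,y,z,yaw=map(float,sys.argv[1:5]);o=env.get_obs()
R=Ro.from_euler("xyz",o["tool_rot"],degrees=True);Rt=Ro.from_euler("xyz",[180,0,yaw],degrees=True)
print("pos",o["tool_pos"].round(4),o["tool_rot"].round(2),"F",o["force"].round(1),"w",o["grip_width"].round(4),"t",o["time_s"],"q",o["qpos"].round(0))
print("shift cm",(100*R.inv().apply(np.array([x,y,z])-o["tool_pos"])).round(2),"turn",(R.inv()*Rt).as_rotvec(degrees=True).round(2))
E
python3 delta.py .483 -.297 .16 6
```

```text
Traceback (most recent call last):
  File "delta.py", line 6, in <module>
    print("pos",o["tool_pos"].round(4),o["tool_rot"].round(2),"F",o["force"].round(1),"w",o["grip_width"].round(4),"t",o["time_s"],"q",o["qpos"].round(0))
                                                                                          ^^^^^^^^^^^^^^^^^^^^^
AttributeError: 'float' object has no attribute 'round'
```

```bash
sed -i 's/o\["grip_width"\].round(4)/round(o["grip_width"],4)/' delta.py; python3 delta.py .483 -.297 .16 6
```

```text
pos [ 0.4566 -0.3219  0.2253] [179.3    0.95   2.78] F [-0.7 -1.2 -0.4] w 0.0869 t 3.0833 q [-14.  10.  51.  97.  -6.  77. -49.]
shift cm [ 2.87 -2.44  6.45] turn [ 0.68  0.97 -3.21]
```

{"api": "servo_tool", "payload": {"plan": [[1,[0.7,-0.6,1.6],[0.2,0.3,-0.8]],[1,[0.7,-0.6,1.6],[0.2,0.2,-0.8]],[1,[0.7,-0.6,1.6],[0.2,0.2,-0.8]],[1,[0.7,-0.6,1.6],[0.1,0.2,-0.8]],[1,[0,0,0],[0,0,0]],[1,[0,0,0],[0,0,0]]]}}

```text
time_s: 3.58
tool_pos: [0.4874, -0.2905, 0.1593]
tool_rot: [-179.9, -0.1, 6.8]
force: [0.2, 0.2, 0.8]
grip_width: 0.0871
```

```bash
python3 delta.py .483 -.297 .077 6
```

```text
pos [ 0.4874 -0.2905  0.1593] [-1.7992e+02 -1.1000e-01  6.8200e+00] F [0.2 0.2 0.8] w 0.0871 t 3.5833 q [-14.  14.  48. 101. -11.  70. -46.]
shift cm [-0.52  0.6   8.23] turn [-0.08 -0.1   0.82]
```

{"api": "servo_tool", "payload": {"plan": [[1,[-0.5,0.6,0],[0,0,0.8]],[1,[0,0,0.8],[0,0,0]],[1,[0,0,0.8],[0,0,0]],[1,[0,0,0.8],[0,0,0]],[1,[0,0,0.8],[0,0,0]],[1,[0,0,0.8],[0,0,0]],[1,[0,0,0.5],[0,0,0]],[1,[0,0,0.3],[0,0,0]],[1,[0,0,0],[0,0,0]],[1,[0,0,0],[0,0,0]]]}}

```text
time_s: 4.42
tool_pos: [0.4832, -0.299, 0.1089]
tool_rot: [180.0, -0.2, 5.9]
force: [-0.8, -0.5, 0.0]
grip_width: 0.0872
```

```bash
python3 delta.py .483 -.297 .077 6
```

```text
pos [ 0.4832 -0.299   0.1089] [179.98  -0.21   5.91] F [-0.8 -0.5  0. ] w 0.0872 t 4.4167 q [-12.  17.  48. 105. -14.  64. -43.]
shift cm [-0.01 -0.2   3.19] turn [ 0.02 -0.21 -0.09]
```

{"api": "servo_tool", "payload": {"plan": [[1,[0,-0.2,0.8],[0,-0.2,0]],[1,[0,0,0.8],[0,0,0]],[1,[0,0,0.7],[0,0,0]],[1,[0,0,0.5],[0,0,0]],[1,[0,0,0.2],[0,0,0]],[1,[0,0,0],[0,0,0]],[1,[0,0,0],[0,0,0]]]}}

```text
time_s: 5.0
tool_pos: [0.4835, -0.2966, 0.0758]
tool_rot: [180.0, -0.0, 6.0]
force: [0.3, -0.8, 0.0]
grip_width: 0.0873
```

```bash
python3 delta.py .483 -.297 .077 6; python3 - <<'E'
from cell import env
import cv2
c=env.read_camera("wrist");cv2.imwrite("pics/w3.png",c["image"])
E
```

```text
pos [ 0.4835 -0.2966  0.0758] [ 1.7997e+02 -2.0000e-02  5.9500e+00] F [ 0.3 -0.8  0. ] w 0.0873 t 5.0 q [-11.  20.  47. 106. -16.  61. -42.]
shift cm [-0.05  0.03 -0.12] turn [ 0.03 -0.02 -0.05]
```

View pics/w3.png

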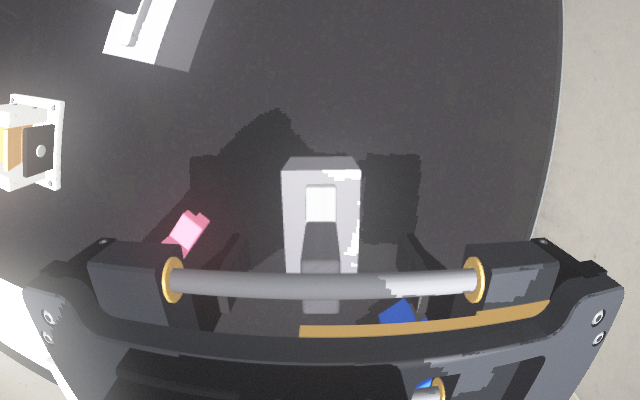

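The grip (320,265) is centred between the fingers and the block is square to the tool. I'll close gently, then firm up the grip.

{"api": "servo_tool", "payload": {"plan": [[0,[0,0,0],[0,0,0]],[0,[0,0,0],[0,0,0]],[0,[0,0,0],[0,0,0]],[0,[0,0,0],[0,0,0]],[0,[0,0,0],[0,0,0]],[0,[0,0,0],[0,0,0]],[0,[0,0,0],[0,0,0]],[0,[0,0,0],[0,0,0]],[0,[0,0,0],[0,0,0]],[0,[0,0,0],[0,0,0]],[0,[0,0,0],[0,0,0]],[0,[0,0,0],[0,0,0]]], "force": 35}}

```text
time_s: 6.05
tool_pos: [0.4845, -0.2969, 0.0774]
tool_rot: [180.0, -0.2, 6.0]
force: [-0.5, 0.3, 0.4]
grip_width: 0.0178
```

```bash
python3 delta.py .483 -.297 .147 6
```

```text
pos [ 0.4845 -0.2969  0.0774] [ 1.7995e+02 -1.7000e-01  5.9500e+00] F [-0.5  0.3  0.4] w 0.0178 t 6.05 q [-11.  19.  47. 106. -16.  61. -42.]
shift cm [-0.13  0.   -6.96] turn [ 0.05 -0.17 -0.05]
```

The 17.8 mm width matches the thick grip (18 mm). Lifting.

{"api": "servo_tool", "payload": {"plan": [[0,[0,0,-0.5],[0,0,0]],[0,[0,0,-0.8],[0,0,0]],[0,[0,0,-0.8],[0,0,0]],[0,[0,0,-0.8],[0,0,0]],[0,[0,0,-0.8],[0,0,0]],[0,[0,0,-0.8],[0,0,0]],[0,[0,0,-1.0],[0,0,0]],[0,[0,0,-1.0],[0,0,0]],[0,[0,0,-1.0],[0,0,0]],[0,[0,0,-1.0],[0,0,0]],[0,[0,0,0],[0,0,0]]]}}

```text
time_s: 6.97
tool_pos: [0.484, -0.2976, 0.1725]
tool_rot: [179.9, -0.2, 5.9]
force: [-0.0, -0.6, -0.9]
grip_width: 0.0177
```

```bash
python3 delta.py .5275 .0195 .165 -8; python3 - <<'E'
from plan import *
from cell import env
o=env.get_obs()
for r in rows(o["tool_pos"],o["tool_rot"][2],(.5275,.0195,.17),-8,16,True,0): print(r)
E
```

```text
pos [ 0.484  -0.2976  0.1725] [179.89  -0.25   5.9 ] F [-0.  -0.6 -0.9] w 0.0177 t 6.9667 q [-14.  13.  49. 101. -10.  71. -46.]
shift cm [  7.58 -31.1    0.73] turn [ 0.08 -0.26 13.9 ]
[0, [1.0, -1.8, 0.0], [0, 0, np.float64(0.9)]]
[0, [0.9, -1.9, 0.0], [0, 0, np.float64(0.9)]]
[0, [0.8, -1.9, 0.0], [0, 0, np.float64(0.9)]]
[0, [0.7, -1.9, 0.0], [0, 0, np.float64(0.9)]]
[0, [0.6, -2.0, 0.0], [0, 0, np.float64(0.9)]]
[0, [0.5, -2.0, 0.0], [0, 0, np.float64(0.9)]]
[0, [0.4, -2.0, 0.0], [0, 0, np.float64(0.9)]]
[0, [0.3, -2.0, 0.0], [0, 0, np.float64(0.9)]]
[0, [0.2, -2.0, 0.0], [0, 0, np.float64(0.9)]]
[0, [0.1, -2.0, 0.0], [0, 0, np.float64(0.9)]]
[0, [-0.0, -2.0, 0.0], [0, 0, np.float64(0.9)]]
[0, [-0.1, -2.0, 0.0], [0, 0, np.float64(0.9)]]
[0, [-0.2, -2.0, 0.0], [0, 0, np.float64(0.9)]]
[0, [-0.3, -2.0, 0.0], [0, 0, np.float64(0.9)]]
[0, [-0.4, -1.9, 0.0], [0, 0, np.float64(0.9)]]
[0, [-0.5, -1.9, 0.0], [0, 0, np.float64(0.9)]]
```

{"api": "servo_tool", "payload": {"plan": [[0,[0.9,-1.2,-0.2],[0,0,0.9]],[0,[0.9,-1.9,0],[0,0,0.9]],[0,[0.8,-1.9,0],[0,0,0.9]],[0,[0.7,-1.9,0],[0,0,0.9]],[0,[0.6,-2.0,0],[0,0,0.9]],[0,[0.5,-2.0,0],[0,0,0.9]],[0,[0.4,-2.0,0],[0,0,0.9]],[0,[0.3,-2.0,0],[0,0,0.9]],[0,[0.2,-2.0,0],[0,0,0.9]],[0,[0.1,-2.0,0],[0,0,0.9]],[0,[0,-2.0,0],[0,0,0.9]],[0,[-0.1,-2.0,0],[0,0,0.9]],[0,[-0.2,-1.8,0],[0,0,0.9]],[0,[-0.3,-1.4,0],[0,0,0.9]],[0,[-0.2,-1.0,0],[0,0,0.5]],[0,[-0.2,-0.6,0],[0,0,0]],[0,[0,0,0],[0,0,0]],[0,[0,0,0],[0,0,0]]]}}

```text
time_s: 8.47
tool_pos: [0.5312, -0.0063, 0.1738]
tool_rot: [179.7, -0.1, -8.1]
force: [-0.4, -0.2, -0.5]
grip_width: 0.0176
```

```bash
python3 delta.py .5275 .0195 .165 -8
```

```text
pos [ 0.5312 -0.0063  0.1738] [ 1.7973e+02 -1.2000e-01 -8.1000e+00] F [-0.4 -0.2 -0.5] w 0.0176 t 8.4667 q [-39.   6.  40. 105.  -4.  70. -97.]
shift cm [-0.73 -2.5   0.87] turn [ 0.27 -0.12 -0.1 ]
```

Now a close wrist look at the cell from here, before going over it.

```bash
python3 - <<'E'
from plan import *
from cell import env
o=env.get_obs();c=env.read_camera("wrist");pickle.dump((o,c),open("w4.pkl","wb"))
s=env.read_camera("side");pickle.dump(s,open("s4.pkl","wb"));t=env.read_camera("top");pickle.dump(t,open("t4.pkl","wb"))
a=cv2.resize(c["image"][120:290,200:400],None,fx=4,fy=3.5)
a=cv2.resize(c["image"][140:290,220:420],None,fx=4,fy=4,interpolation=cv2.INTER_CUBIC)
cv2.imwrite("pics/w4.png",a)
E
```

```text
(no output)
```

View pics/w4.png

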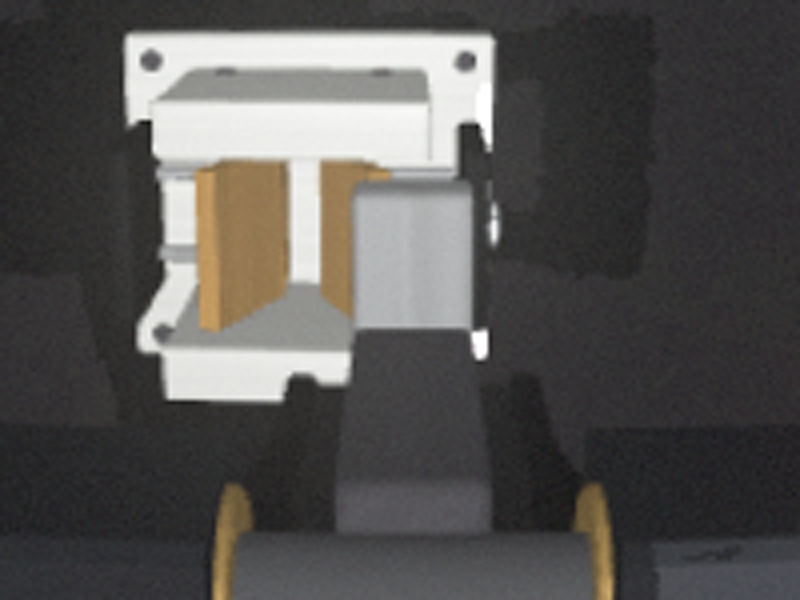

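The crop shows the far cheek top at (153–430, 100–160), the near cheek's left end at (163, 348–400), the gap bottom around x≈305, and the feeler's shoulder at (353–472, 183–328), square to the cell.

```bash
python3 - <<'E'
from plan import *
o,c=pickle.load(open("w4.pkl","rb"));np.set_printoptions(precision=4,suppress=True)
K=lambda u,v:(220+u/4,140+v/4)
A=lambda u,v,z:atz(c,*K(u,v),z,o)
f=np.array([A(u,v,.062) for u,v in((153,102),(430,100),(428,160),(155,160))]);n=np.array([A(163,348,.062),A(163,402,.062)])
print("far",f[:,:2],f.mean(0)[:2]);print("near",n[:,:2])
B=np.array([A(u,v,.01) for u,v in((127,33),(494,33))]);print("base",B[:,:2],B.mean(0)[:2])
for e in(f[0]-f[1],f[3]-f[2],B[0]-B[1]):print("yaw",np.degrees(np.arctan2(e[1],e[0]))-90,np.linalg.norm(e))
yaw=np.radians(-8);X=np.array([np.cos(yaw),np.sin(yaw)]);Y=np.array([-X[1],X[0]])
print("far X",f[:,:2]@X,"near X",n[:,:2]@X,"Y",f[:,:2]@Y,n[:,:2]@Y,"base Y",B[:,:2]@Y,"X",B[:,:2]@X)
S=np.array([A(u,v,o["tool_pos"][2]-.0114-.0) for u,v in((355,183),(472,183),(353,328),(474,328))]);print("shoulder Y",S[:,:2]@Y,"X",S[:,:2]@X,"tool",o["tool_pos"][:2]@X,o["tool_pos"][:2]@Y)
G=np.array([A(u,v,o["tool_pos"][2]+.0406) for u,v in((337,483),(490,483))]);print("grip top",G[:,:2]@X,G[:,:2]@Y)
E
```

```text
far [[ 0.5687  0.0459]
 [ 0.5597 -0.0162]
 [ 0.5461 -0.0139]
 [ 0.5553  0.048 ]] [0.5575 0.0159]
near [[0.5098 0.0553]
 [0.4958 0.0583]]
base [[ 0.5808  0.0616]
 [ 0.566  -0.0352]] [0.5734 0.0132]
yaw -8.174143220342103 0.06273662464573415
yaw -8.431973895807786 0.06250840771241838
yaw -8.677814718440871 0.0979050198571212
far X [0.5567 0.5565 0.5428 0.5432] near X [0.4971 0.4829] Y [0.1246 0.0618 0.0623 0.1248] [0.1257 0.1268] base Y [0.1418 0.0439] X [0.5666 0.5654]
shoulder Y [0.0747 0.0578 0.0753 0.0573] X [0.5621 0.5621 0.5399 0.5398] tool 0.5269277869918824 0.06770900713294123
grip top [0.5411 0.5411] [0.0751 0.0583]
```

```bash
python3 delta.py .5285 .0211 .165 -8.4
```

```text
pos [ 0.5314 -0.0072  0.1739] [ 1.7973e+02 -1.4000e-01 -8.2100e+00] F [-0.6 -1.3 -1.3] w 0.0174 t 8.6167 q [-39.   6.  40. 105.  -4.  70. -97.]
shift cm [-0.69 -2.76  0.88] turn [ 0.27 -0.14  0.19]
```

{"api": "servo_tool", "payload": {"plan": [[0,[-0.2,-0.6,0],[0.1,-0.1,0.2]],[0,[-0.2,-0.7,0],[0.2,0,0]],[0,[-0.2,-0.7,0],[0,0,0]],[0,[-0.1,-0.4,0],[0,0,0]],[0,[0,-0.2,0],[0,0,0]],[0,[0,0,0],[0,0,0]],[0,[0,0,0],[0,0,0]]]}}

```text
time_s: 9.2
tool_pos: [0.528, 0.0202, 0.174]
tool_rot: [-180.0, -0.0, -8.6]
force: [0.0, -0.2, 0.2]
grip_width: 0.0178
```

```bash
python3 delta.py .5285 .0211 .145 -8.4
```

```text
pos [0.528  0.0202 0.174 ] [-1.7995e+02 -4.0000e-02 -8.6300e+00] F [ 0.  -0.2  0.2] w 0.0178 t 9.2 q [ -41.    6.   39.  105.   -4.   70. -100.]
shift cm [ 0.03 -0.09  2.9 ] turn [-0.05 -0.04 -0.23]
```

{"api": "servo_tool", "payload": {"plan": [[0,[0,-0.1,0.6],[0,0,-0.2]],[0,[0,0,0.7],[0,0,0]],[0,[0,0,0.7],[0,0,0]],[0,[0,0,0.7],[0,0,0]],[0,[0,0,0.6],[0,0,0]],[0,[0,0,0.4],[0,0,0]],[0,[0,0,0.3],[0,0,0]],[0,[0,0,0],[0,0,0]],[0,[0,0,0],[0,0,0]]]}}

```text
time_s: 9.95
tool_pos: [0.5272, 0.02, 0.1281]
tool_rot: [179.9, 0.1, -8.5]
force: [0.4, 0.2, -0.6]
grip_width: 0.018
```

```bash
python3 delta.py .5285 .0211 .0834 -8.4; python3 - <<'E'
from plan import *
from cell import env
c=env.read_camera("wrist");a=cv2.resize(c["image"][140:290,220:420],None,fx=2.5,fy=2.5,interpolation=cv2.INTER_CUBIC)
s=env.read_camera("side");b=cv2.resize(s["image"][120:210,290:370],None,fx=3.5,fy=375/90,interpolation=cv2.INTER_CUBIC)
cv2.imwrite("pics/w5.png",np.hstack([a,b]))
E
```

```text
pos [0.5272 0.02   0.1281] [ 1.7993e+02  1.0000e-01 -8.5100e+00] F [ 0.4  0.2 -0.6] w 0.018 t 9.95 q [-40.   8.  38. 108.  -6.  65. -98.]
shift cm [ 0.12 -0.14  4.47] turn [ 0.07  0.1  -0.11]
```

View pics/w5.png

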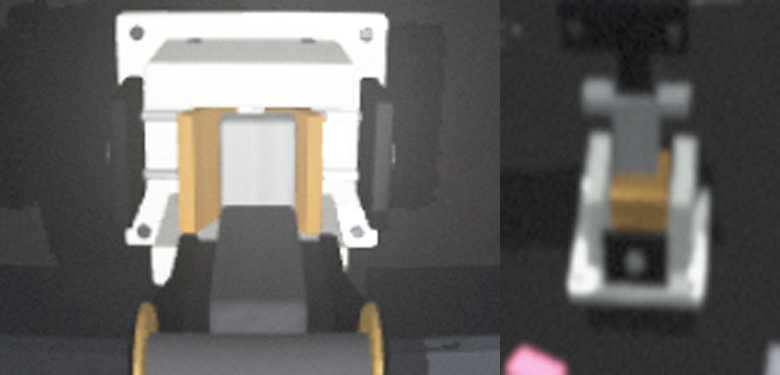

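The blade is over the mouth and between the cheeks. The plate edges at 178–322 are centred about 2 mm to the left of the shoulder at 220–298, so I shift -0.15 cm in y and slide down slowly.

{"api": "servo_tool", "payload": {"plan": [[0,[0.1,-0.2,0],[0.1,0.1,-0.1]],[0,[0,0,0.2],[0,0,0]],[0,[0,0,0.3],[0,0,0]],[0,[0,0,0.3],[0,0,0]],[0,[0,0,0.3],[0,0,0]],[0,[0,0,0.3],[0,0,0]],[0,[0,0,0.3],[0,0,0]]]}}

```text
time_s: 10.63
tool_pos: [0.5304, 0.0226, 0.1117]
tool_rot: [-179.8, -0.2, -8.4]
force: [0.4, -0.4, -0.9]
grip_width: 0.0178
```

```bash
python3 delta.py .5285 .0211 .0834 -8.4
```

```text
pos [0.5304 0.0226 0.1117] [-179.83   -0.25   -8.36] F [ 0.4 -0.4 -0.9] w 0.0178 t 10.6333 q [-40.  10.  38. 109.  -7.  63. -98.]
shift cm [-0.18  0.18  2.83] turn [-0.17 -0.25  0.04]
```

{"api": "servo_tool", "payload": {"plan": [[0,[-0.1,0.1,0.3],[-0.1,-0.2,0]],[0,[0,0,0.3],[0,0,0]],[0,[0,0,0.3],[0,0,0]],[0,[0,0,0.3],[0,0,0]]]}}

```text
time_s: 10.97
tool_pos: [0.5291, 0.022, 0.0983]
tool_rot: [-179.9, -0.0, -8.4]
force: [0.7, 1.0, 5.3]
grip_width: 0.0173
```

```bash
python3 delta.py .5285 .0211 .0834 -8.4
```

```text
pos [0.5291 0.022  0.0983] [-1.7992e+02 -1.0000e-02 -8.3600e+00] F [0.7 1.  5.3] w 0.0173 t 10.9667 q [-40.  11.  38. 110.  -8.  62. -97.]
shift cm [-0.05  0.1   1.49] turn [-0.08 -0.01  0.04]
```

The plates are dragging (5.3 N up). I continue slowly.

{"api": "servo_tool", "payload": {"plan": [[0,[0,0,0.3],[0,0,0]],[0,[0,0,0.3],[0,0,0]],[0,[0,0,0.3],[0,0,0]],[0,[0,0,0.3],[0,0,0]]]}}

```text
time_s: 11.3
tool_pos: [0.5308, 0.0219, 0.0869]
tool_rot: [-179.9, -0.2, -8.4]
force: [0.1, -0.3, 2.0]
grip_width: 0.0175
```

```bash
python3 delta.py .5285 .0211 .0834 -8.4
```

```text
pos [0.5308 0.0219 0.0869] [-179.86   -0.18   -8.37] F [ 0.1 -0.3  2. ] w 0.0175 t 11.3 q [-39.  12.  38. 111.  -8.  60. -96.]
shift cm [-0.21  0.11  0.35] turn [-0.14 -0.18  0.03]
```

{"api": "servo_tool", "payload": {"plan": [[0,[-0.1,0,0.2],[-0.1,-0.1,0]],[0,[0,0,0.2],[0,0,0]]]}}

```text
time_s: 11.47
tool_pos: [0.5302, 0.022, 0.0832]
tool_rot: [-180.0, -0.1, -8.4]
force: [-10.0, -0.1, 28.2]
grip_width: 0.0175
```

```bash
python3 delta.py .5285 .0211 .0834 -8.4
```

```text
pos [0.5302 0.022  0.0832] [-1.7996e+02 -1.0000e-01 -8.3900e+00] F [-10.   -0.1  28.2] w 0.0175 t 11.4667 q [-39.  12.  38. 111.  -9.  60. -96.]
shift cm [-0.15  0.11 -0.02] turn [-0.04 -0.1   0.01]
```

The force rises to 28 N exactly at the expected seated height (0.083). I hold to confirm.

{"api": "servo_tool", "payload": {"plan": [[0,[0,0,0],[0,0,0]],[0,[0,0,0],[0,0,0]],[0,[0,0,0.1],[0,0,0]],[0,[0,0,0],[0,0,0]]]}}

```text
time_s: 11.8
tool_pos: [0.5302, 0.0219, 0.0834]
tool_rot: [-179.9, -0.1, -8.4]
force: [0.7, -0.1, -2.3]
grip_width: 0.0177
```

```bash
python3 delta.py .5285 .0211 .0834 -8.4; python3 - <<'E'
from plan import *
from cell import env
s=env.read_camera("side");b=cv2.resize(s["image"][110:210,280:380],None,fx=5,fy=5,interpolation=cv2.INTER_CUBIC)
cv2.imwrite("pics/s6.png",b)
E
```

```text
pos [0.5302 0.0219 0.0834] [-1.7992e+02 -6.0000e-02 -8.3800e+00] F [ 0.7 -0.1 -2.3] w 0.0177 t 11.8 q [-39.  12.  38. 111.  -9.  60. -96.]
shift cm [-0.15  0.11 -0.  ] turn [-0.08 -0.06  0.02]
```

View pics/s6.png

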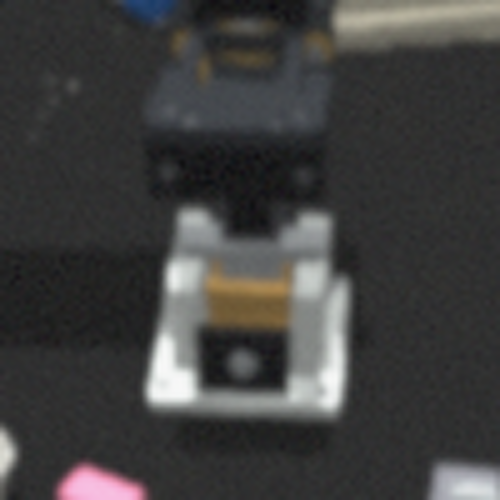

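The shoulder (178–332, 215–255) is lying on both cheeks. Now I release and go straight up.

{"api": "servo_tool", "payload": {"plan": [[1,[0,0,0],[0,0,0]],[1,[0,0,0],[0,0,0]],[1,[0,0,0],[0,0,0]],[1,[0,0,0],[0,0,0]],[1,[0,0,0],[0,0,0]],[1,[0,0,0],[0,0,0]],[1,[0,0,0],[0,0,0]],[1,[0,0,-0.4],[0,0,0]],[1,[0,0,-1],[0,0,0]],[1,[0,0,-1.5],[0,0,0]],[1,[0,0,-2],[0,0,0]],[1,[0,0,-2],[0,0,0]],[1,[0,0,-2],[0,0,0]],[1,[0,0,-2],[0,0,0]],[1,[0,0,-1],[0,0,0]],[1,[0,0,0],[0,0,0]],[1,[0,0,0],[0,0,0]]]}}

```text
time_s: 13.27
tool_pos: [0.529, 0.021, 0.2111]
tool_rot: [-180.0, -0.0, -8.5]
force: [-1.2, 0.4, 0.0]
grip_width: 0.0874
```

```bash
python3 delta.py .5285 .0211 .0834 -8.4; python3 - <<'E'
from plan import *
from cell import env
s=env.read_camera("side");c=env.read_camera("wrist")
b=cv2.resize(s["image"][110:210,280:380],None,fx=4,fy=4,interpolation=cv2.INTER_CUBIC)
a=cv2.resize(c["image"][160:290,250:380],(400,400),interpolation=cv2.INTER_CUBIC)
cv2.imwrite("pics/s7.png",np.hstack([a,b]))
E
```

```text
pos [0.529  0.021  0.2111] [-1.7996e+02 -5.0000e-02 -8.4700e+00] F [-1.2  0.4  0. ] w 0.0874 t 13.2667 q [ -42.    4.   39.  102.   -3.   74. -101.]
shift cm [-0.06  0.   12.77] turn [-0.04 -0.05 -0.07]
```

View pics/s7.png

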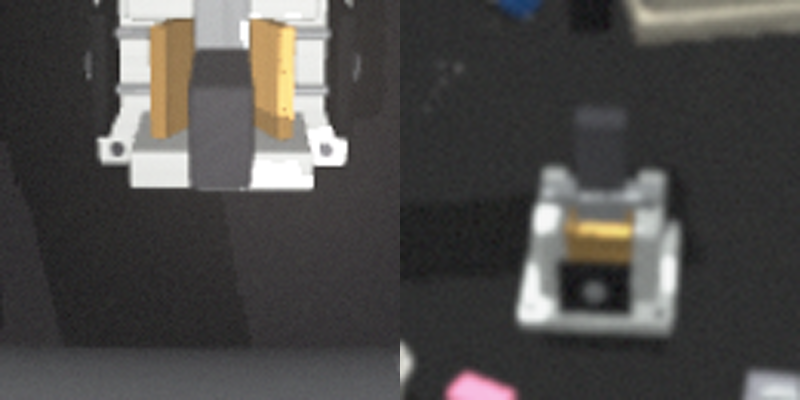

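The feeler stands upright with its shoulder on both cheeks and the plates spread evenly around the blade. The gripper is clear, so I'm handing in.

```bash
python3 -c "
from cell import env
print(env.sign_off())"
```

```text
the job is handed in; nothing more can be done
None
```

The thick feeler is seated in the test cell and standing on its own, and the job was handed in at about 13.3 s of the 38 s allowed.

- **Grasp and lift:** I took the thick feeler by its grip (it measured 17.8 mm between the fingers) and lifted it about 95 mm straight up, clear of its stand. I did not touch the thin feeler or the pink and blue look-alikes.
- **Insertion:** The plates dragged on the blade at about 5 N on the way down. At the expected seated height (tool tip at z = 0.083 m) the force rose briefly to 28 N. It eased to about -2 N when I held still before releasing.
- **Last checks:** After I let go and moved up, the side and wrist pictures showed the feeler upright, its shoulder on both cheeks and the plates spread evenly round the blade. The wrist force was near zero and the gripper was about 90 mm above the grip's top.
- **Small disagreements:** The camera estimates of the cell position differed by 2–3 mm. The tool sat up to 2 mm along the gap from my computed target during insertion. Both are within the play available.

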